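Clear the paint tin and open the spray-gun case

ROBOT

A 6-joint arm with a two-finger parallel gripper is mounted at the origin on the work surface. World frame = base frame: x ahead of the robot, y to its left, z up, the work surface at z = 0. Lengths are in mm, angles in rad, forces in N, time in s.
With the tool pointing down it reaches from about 400 to 925 mm from the base axis. Payload 12.5 kg.
Tool frame: the origin (TCP) lies midway between the tips of the shut fingers; the grasp point (between the pads) lies 19 mm behind it; z points along the fingers, y is the line along which they close (so a half turn about z gives the same grasp; the last joint's range is limited). The gripper opens to 95 mm and grips with 3 to 60 N. Pads are 20 mm wide; open, the fingers measure 119 mm over their backs; the gripper's body (75 mm by 180 mm) begins 59 mm behind the grasp point.
Start: joints at [-1.313, 0.491, 1.559, -0, 1.092, -0.106], TCP at [222.416, -584.104, 214.661] pointing down, gripper open.
Joint ranges: [-3.1, 3.1], [-0.84, 2.19], [0.05, 2.79], [-1.13, 4.28], [0.06, 2.93], [-2.69, 2.69]. Speed limits (rad/s): [2.22, 2.22, 2.79, 3.14, 3.14, 3.14].

INTERFACE

Orientations are given as [roll, pitch, yaw] about the fixed x, y, z axes, in that order (R = Rz(yaw) Ry(pitch) Rx(roll)).
In Python, from cell import env gives the robot as it stands.
- The arm moves only by the tool arm_command, never from a script. Its argument "targets" is a list of rows, each a list of 5 numbers: the shift along the tool's x, y, z in mm, then the turn about the tool's z in degrees, then the opening, from 0 (shut) to 1 (fully open). In form: [[tx, ty, tz, roll, fingers], ...]. A call has 1 to 5 rows; each row is the pose to reach, as a shift and turn from the pose commanded when the call began, along the tool's axes at that moment; what a row does not reach only later rows make up. A row lasts 1/10 s, in which the tool goes at most 50 mm and 8.59 degrees, less where a joint would pass 70% of its speed; a pose out of reach is approached as far as the arm can. A call with a gripper value outside its range is refused whole. The fingers move at their own pace and stop on an object; the grip force is fixed at half the most. Time passes only in rows, so rows that repeat a pose let the fingers close. It gives the time, the measured TCP pose, the force, the opening and the grip force at its end, in the units of the state.
- env.state(): the state, without advancing time (a new reading comes with each control period).
- env.read_camera(name): name is "side" or "top" or "wrist"; returns a dict with "frame" (384x512x3 uint8, red, green, blue), "vertical_fov" (degrees; the focal length in pixels is half the picture's height over the tangent of half this angle, whatever the lens; pixels are square), "cx", "cy" (the principal point, pixels), "k1" (the pictures are not rectified: a ray, as slopes to the right and down, at radius r is drawn at 1 + k1 r^2 times it, then the intrinsics apply), "world_from_camera" (4x4, takes a point from camera to world coordinates); the wrist camera has in their place "hand_eye" (4x4, takes a point from camera to tool coordinates, whose origin is the TCP and whose axes are the flange's). Camera axes: x right, y down, z forward; pixel columns grow to the right and rows downward; lengths in mm; the calibration is good to about 2 mm. A picture is of the moment at which its call begins: read the wrist's pose just before it. There is no depth.
- env.job_done(): hands the job in; it is judged then, once.
The state is a dict: "t": time; "joints": joint angles; "qvel": joint speeds; "tau": joint torques, N m; "eef_pos": TCP position; "tcp_rot": TCP orientation; "ft_force": force on the tool from outside, world axes, zero at the start; "moment": the same for the moment, N m; "opening": opening from 0.0 (shut) to 1.0 (fully open); "grip_force": force on a finger pad.
Only numpy, scipy, OpenCV 4.12 (cv2) and the standard library are available. Lean on these libraries where they do the work, as an engineer would, in place of code of your own. Each camera call takes 0.05 s, during which the arm holds its last target. There are 200 camera calls.

TASK

Get at the spray gun: first slide the paint tin that stands in front of the grey case along the bench, without lifting or tipping it, until it stands wholly on the paper sheet. Then lift the case's lid all the way open until it leans back on its stop. Leave the other things on the bench where they are.

Things in the scene. Friction and masses are not known exactly. Their poses are not given: they have to be found in the camera images.
- tin: Closed round metal paint tin with a white side, 110 mm diameter, 75 mm tall, about 0.7 kg, too wide to grip; stands on the table in front of the case (robot's side). Origin: centre of its underside.
- sheet: Square white paper sheet, 200 x 200 mm, flat and fixed on the table, to the left or right of the tin. Origin: its centre; x and y axes along its edges.
- case: Grey plastic spray-gun case fixed to the table: 140 mm deep (its x), 220 mm wide (its y), 75 mm tall without the lid. Origin: centre of its underside; its front (-x) faces the robot.
- lid (a joint): Angle of the case's flat lid (8 mm thick, same size as the case): 0 shut, 1.75 rad open, leaning back on its stop. The hinge is stiff: the lid stays where it is left. It starts shut or a little ajar.
- lid_handle (a point): Grip point at the middle of the steel bar handle on the lid: a round bar 11 mm thick, 100 mm long, parallel to the hinge, its axis 35 mm above the lid's top face, held by a post 42 mm either side of the middle. Lid shut: 118 mm above the table; it lies 110 mm from the hinge line and 30 mm behind the lid's front edge. Axes: x from handle to hinge along the lid, z out of the lid's outer face.
- lid_hinge (a point): Point at the middle of the lid's hinge line, on the far (+x) top edge of the case; the hinge runs along the case's y.
- scale: Paint weighing scale, fixed, on the other side of the tin than the sheet: 170 x 160 mm, round steel platform, 42 mm high, with a display on its far side (whole 220 mm long in x). Origin: under the platform's centre.
- bottle: Loose white plastic bottle, 66 mm diameter, 150 mm tall with its green cap, a bystander. Origin: centre of its underside.
- can: Loose plain metal can, 76 mm diameter, 120 mm tall, a bystander. Origin: centre of its underside.
- cup: Loose clear mixing cup, 80 mm across the rim, 90 mm tall, a bystander. Origin: centre of its underside.
- tape: Loose roll of tape lying flat, 100 mm diameter, 25 mm high, a bystander. Origin: centre of its underside.
- brush: Loose paint brush with wooden handle, 180 mm long, lying at the right side, a bystander. Origin: middle of its length, on the table; handle towards -x.
- jar: Loose amber jar with screw cap, 80 mm diameter, 80 mm tall, a bystander. Origin: centre of its underside.
Mind the look-alikes: they are no part of the job. What is shaped like the tin but pink, purple or turquoise is not meant.

How it is judged:
By the outcome, as a careful person would: the job done as asked, in the order asked, and still so for the second after the job is handed in, with the robot touching nothing.
It also fails if it takes over 64 s, if anything falls off the work surface, if the arm or the gripper's body presses on something with over 40 N, if the wrist force passes 120 N, or if a joint passes its speed limit or range.

## Working session

There is one attempt and no reset: what is moved stays moved. The work goes in short steps, Python scripts to look and compute and a tool call to move; the robot and the scene stay as the last step left them, time stands still between calls to the robot, and variables do not carry over. Pictures are saved under pics/ and viewed, at most 10 in all, crops included, and the job is handed in when it is done.

Besides the shell and the picture viewer there is one more tool, called after "Request:" as a command line: name --pt "numbers of a row" for each row, then --argument value for the rest. arm_command: Moves the arm, as the interface text tells. Its arguments: {"type":"object","properties":{"targets":{"type":"array","items":{"type":"array","items":{"type":"number"}}}},"required":["targets"]}

```bash
mkdir -p pics
cat > h.py <<'E'
import numpy as np, cv2
from cell import env
from scipy.spatial.transform import Rotation as R
def T():
    s=env.state(); M=np.eye(4); M[:3,:3]=R.from_euler('xyz',s['tcp_rot']).as_matrix(); M[:3,3]=s['eef_pos']; return M
def shot(n,fn=None):
    M=T(); c=env.read_camera(n)
    c['W']=M@c['hand_eye'] if n=='wrist' else np.array(c['world_from_camera'])
    if fn: cv2.imwrite('pics/'+fn,cv2.cvtColor(c['frame'],cv2.COLOR_RGB2BGR))
    return c
def ray(c,u,v):
    f=192/np.tan(np.radians(c['vertical_fov'])/2)
    K=np.array([[f,0,c['cx']],[0,f,c['cy']],[0,0,1.]])
    p=cv2.undistortPoints(np.array([[[u,v]]],float),K,np.array([c['k1'],0,0,0.]))[0,0]
    return c['W'][:3,3], c['W'][:3,:3]@np.array([p[0],p[1],1])
def onz(c,u,v,z):
    o,d=ray(c,u,v); return (o+d*(z-o[2])/d[2]).round(1)
E
python3 - <<'E'
from h import *
c=shot('top'); s=shot('side')
im=np.vstack([c['frame'],s['frame']])
for n,x in(('top',c),('side',s)):
    cv2.imwrite(f'pics/{n}1.png',cv2.cvtColor(x['frame'],cv2.COLOR_RGB2BGR)); np.save(n+'1.npy',x['frame'])
    print(n,x['W'].round(2).tolist(),x['k1'])
print(env.state())
E
```

```text
top [[-0.0, -1.0, 0.09, 348.0], [-1.0, -0.0, -0.02, 6.19], [0.02, -0.09, -1.0, 1620.06], [0.0, 0.0, 0.0, 1.0]] 0.041289127409766736
side [[-0.87, -0.32, 0.38, -109.06], [-0.49, 0.57, -0.66, 1029.06], [-0.01, -0.76, -0.65, 1111.14], [0.0, 0.0, 0.0, 1.0]] -0.12788631626608052
{'t': 0.1, 'joints': array([-1.31259462e+00,  4.91452944e-01,  1.55938123e+00,  2.00280760e-05,
        1.09173397e+00, -1.05605406e-01]), 'qvel': array([ 3.11182250e-04, -5.57138189e-04, -4.80435094e-05, -7.12124971e-04,
       -8.28025322e-04, -7.45427604e-04]), 'tau': array([ 3.37296842e-03, -6.13623190e+01, -2.58608115e+01,  6.93480601e-02,
        4.69425658e-02, -7.55608926e-05]), 'eef_pos': array([ 222.36267342, -583.86991874,  214.15148957]), 'tcp_rot': array([-3.14062447e+00, -1.20490696e-04,  3.63797815e-01]), 'ft_force': array([-0.21965529, -0.73597901,  0.34090249]), 'moment': array([-0.02749207,  0.00064604, -0.01054132]), 'grip_force': 0.0, 'opening': 0.9998775188673261}
```

View pics/top1.png

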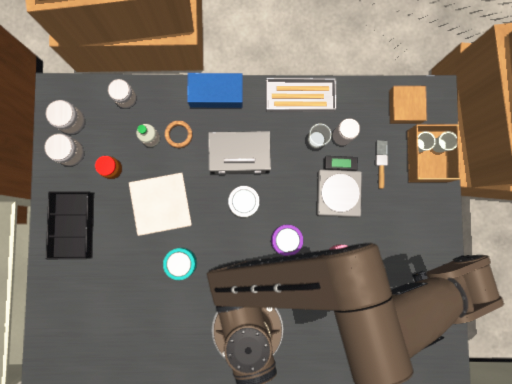

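View pics/side1.png

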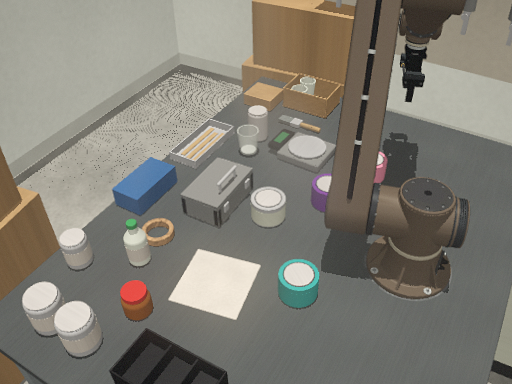

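Top view: the candidates are white tin (244,201), purple (287,240), turquoise (179,264) and pink (340,250, under the arm). There are also white jars at the left (63,115 and 62,150). By the description, the target is the white one at (244,201) in front of the grey case (240,152). The sheet is at (160,204) and the scale at (340,192). I'll measure these and check a crop.

Run:
```python
from h import *
c=shot('top'); f=c['frame']
cv2.imwrite('pics/crop.png',cv2.cvtColor(cv2.resize(f[120:250,120:300],None,fx=4,fy=4,interpolation=2),cv2.COLOR_RGB2BGR))
g=f.min(2)
def blob(x0,y0,x1,y1,th):
    m=np.zeros(g.shape,np.uint8); m[y0:y1,x0:x1]=(g[y0:y1,x0:x1]>th)*255
    cs,_=cv2.findContours(m,0,1); return max(cs,key=cv2.contourArea)
t=blob(222,180,268,222,120); print('tin',cv2.minEnclosingCircle(t)); (u,v),r=cv2.minEnclosingCircle(t); print(onz(c,u,v,75), onz(c,u+r,v,75)-onz(c,u,v,75))
s=blob(120,165,200,245,150); b=cv2.boxPoints(cv2.minAreaRect(s)); print([onz(c,*p,0) for p in b], onz(c,*b.mean(0),0))
q=blob(205,128,273,178,95); b=cv2.boxPoints(cv2.minAreaRect(q)); print('lid',b,[onz(c,*p,83) for p in b])
print('handle',onz(c,224,160.5,118),onz(c,255,161,118)); print('scale',onz(c,340,193,42))
print('purple',onz(c,287,240,75),'turq',onz(c,179,264,75))
```

```text
tin ((243.5, 201.0), 16.225080490112305)
[463.1  12.8  75. ] [  0. -58.   0.]
[array([539.4, 446.7,   0. ]), array([578.4, 244.4,   0. ]), array([379. , 204.9,   0. ]), array([341.6, 405.5,   0. ])] [459.  325.7   0. ]
lid [[206.23529 131.0588 ]
 [271.16333 129.67737]
 [272.06287 171.95612]
 [207.13483 173.33755]] [array([714.4, 146.7,  83. ]), array([720.2, -86.8,  83. ]), array([566.6, -89.3,  83. ]), array([561.4, 142.4,  83. ])]
handle [601.8  80.8 118. ] [600.2 -27.6 118. ]
scale [ 495.  -340.1   42. ]
purple [ 324.5 -141.5   75. ] turq [241.4 238.9  75. ]
```

View pics/crop.png

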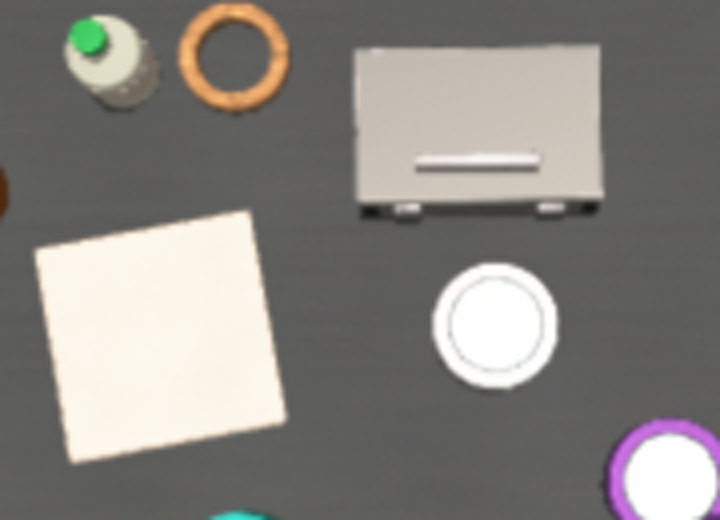

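The crop shows that the white tin is the one right in front of the case, and the purple one is the look-alike. The tin is at about (463,13) and the sheet centre at about (459,326), so this is a push along +y. I'll travel at height first.

Request:
arm_command --pt "401 -376 0 -69 0.5" --pt "401 -376 0 -69 0.5" --pt "401 -376 0 -69 0.5" --pt "401 -376 0 -69 0.5" --pt "401 -376 0 -69 0.5"

```text
t: 0.65
eef_pos: [332.4, -357.5, 214.6]
tcp_rot: [-3.142, -0.0, 1.12]
ft_force: [0.6, -0.2, 0.7]
opening: 0.638
grip_force: 0.0
```

Request:
arm_command --pt "298 -1 0 -26.2 0.5" --pt "298 -1 0 -26.2 0.5" --pt "298 -1 0 -26.2 0.5" --pt "298 -1 0 -26.2 0.5" --pt "298 -1 0 -26.2 0.5"

```text
t: 1.15
eef_pos: [442.0, -132.7, 214.7]
tcp_rot: [3.141, 0.0, 1.571]
ft_force: [0.3, -0.6, 0.5]
opening: 0.501
grip_force: 0.0
```

Run:
```python
from h import *
s=env.state(); print(s['eef_pos'],s['tcp_rot'],s['opening'])
c=shot('wrist','w1.png')
```

```text
[ 442.02997148 -132.74839992  214.723298  ] [3.14137756e+00 1.89781687e-04 1.57145344e+00] 0.500673199175312
```

View pics/w1.png

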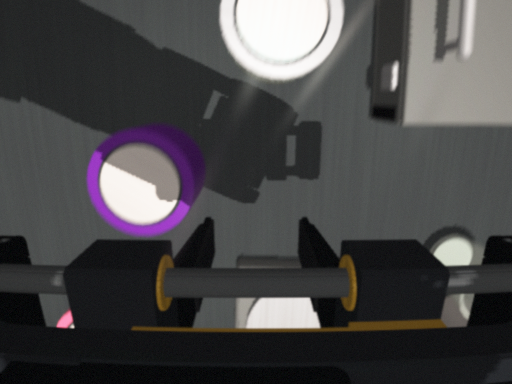

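The wrist view shows the tin at (282,15) ahead, the purple tin at (140,182) and the case on the right. I'll line up and go down.

Request:
arm_command --pt "38 21 0 0 0.5" --pt "38 21 50 0 0.5" --pt "38 21 100 0 0.5" --pt "38 21 150 0 0.5" --pt "38 21 185 0 0.5"

```text
t: 1.7
eef_pos: [461.7, -96.3, 27.1]
tcp_rot: [-3.14, -0.001, 1.571]
ft_force: [0.1, -0.4, 0.2]
opening: 0.501
grip_force: 0.0
```

Run:
```python
from h import *
s=env.state(); print(s['eef_pos'],s['tcp_rot'],s['ft_force'])
c=shot('top','t2.png'); f=c['frame'];g=f.min(2)
cv2.imwrite('pics/t2.png',cv2.cvtColor(cv2.resize(f[110:260,120:300],None,fx=4,fy=4),cv2.COLOR_RGB2BGR))
```

```text
[461.71321407 -96.27465936  27.09379943] [-3.13983325e+00 -5.53889519e-04  1.57146760e+00] [ 0.13710845 -0.39684874  0.18895327]
```

View pics/t2.png

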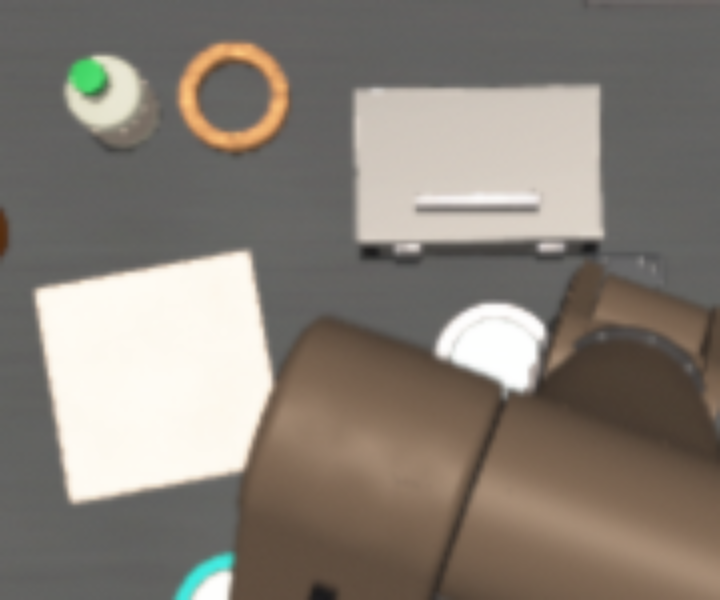

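The tin is clear of the fingers, with its rim at crop (495,350). Now I'll push slowly along tool x.

Request:
arm_command --pt "20 0 0 0 0.5" --pt "35 0 0 0 0.5" --pt "43 0 0 0 0.5" --pt "51 0 0 0 0.5" --pt "60 0 0 0 0.5"

```text
t: 2.25
eef_pos: [463.2, -36.9, 30.3]
tcp_rot: [3.14, 0.001, 1.571]
ft_force: [-0.4, -7.2, 2.8]
opening: 0.499
grip_force: 3.0
```

Request:
arm_command --pt "12 0 0 0 0.5" --pt "24 0 0 0 0.5" --pt "36 0 0 0 0.5" --pt "48 -1 0 0 0.5" --pt "60 -1 0 0 0.5"

```text
t: 2.75
eef_pos: [462.1, 23.2, 30.3]
tcp_rot: [3.14, 0.001, 1.571]
ft_force: [0.4, -6.7, 2.7]
opening: 0.497
grip_force: 3.2
```

Request:
arm_command --pt "12 0 0 0 0.5" --pt "24 0 0 0 0.5" --pt "36 0 0 0 0.5" --pt "48 -1 0 0 0.5" --pt "60 -1 0 0 0.5"

```text
t: 3.25
eef_pos: [460.9, 83.3, 30.3]
tcp_rot: [3.14, 0.0, 1.571]
ft_force: [1.1, -7.1, 3.4]
opening: 0.498
grip_force: 3.3
```

Request:
arm_command --pt "12 0 0 0 0.5" --pt "24 0 0 0 0.5" --pt "36 0 0 0 0.5" --pt "48 -1 0 0 0.5" --pt "60 -1 0 0 0.5"

```text
t: 3.75
eef_pos: [459.7, 143.3, 30.3]
tcp_rot: [3.141, 0.0, 1.571]
ft_force: [-0.2, -7.8, 3.4]
opening: 0.501
grip_force: 3.5
```

Request:
arm_command --pt "12 0 0 0 0.5" --pt "24 0 0 0 0.5" --pt "36 0 0 0 0.5" --pt "48 0 0 0 0.5" --pt "60 0 0 0 0.5"

```text
t: 4.25
eef_pos: [459.6, 203.2, 30.3]
tcp_rot: [3.141, 0.001, 1.571]
ft_force: [-0.4, -7.8, 4.8]
opening: 0.501
grip_force: 3.6
```

Request:
arm_command --pt "12 0 0 0 0.5" --pt "22 0 0 0 0.5" --pt "32 0 0 0 0.5" --pt "38 0 0 0 0.5" --pt "42 0 0 0 0.5"

```text
t: 4.75
eef_pos: [459.5, 245.1, 30.3]
tcp_rot: [3.141, 0.001, 1.571]
ft_force: [-1.1, -7.6, 5.1]
opening: 0.499
grip_force: 4.0
```

Run:
```python
from h import *
s=env.state(); print(s['eef_pos'],s['tcp_rot'],s['ft_force'])
a=shot('top')['frame'][110:270,100:300]; b=shot('side')['frame'][130:330,100:350]
cv2.imwrite('pics/p3.png',cv2.cvtColor(np.vstack([cv2.resize(a,(500,300)),cv2.resize(b,(500,300))]),cv2.COLOR_RGB2BGR))
```

```text
[459.503485   245.06969198  30.26958181] [3.14148588e+00 7.30731137e-04 1.57136455e+00] [-1.14250246 -7.58575455  5.05836126]
```

View pics/p3.png

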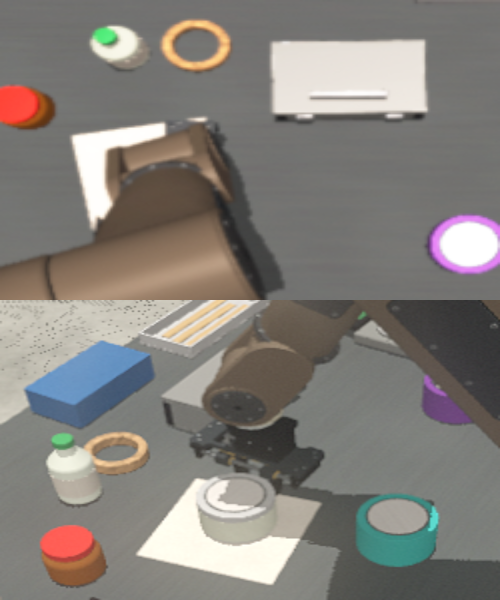

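The tin is on the sheet (lower half, 237,508), upright. It needs a last 18 mm, then I'll back off and rise.

Request:
arm_command --pt "7 0 0 0 0.5" --pt "13 0 0 0 0.5" --pt "17 0 0 0 0.5" --pt "19 0 0 0 0.5" --pt "19 0 0 0 0.5"

```text
t: 5.35
eef_pos: [459.5, 264.0, 30.1]
tcp_rot: [3.141, 0.0, 1.571]
ft_force: [-0.4, -3.8, 4.0]
opening: 0.502
grip_force: 2.1
```

Request:
arm_command --pt "-15 0 0 0 0.5" --pt "-55 0 0 0 0.5" --pt "-95 0 -30 0 0.5" --pt "-110 0 -75 0 0.5" --pt "-130 0 -120 0 0.5"

```text
t: 5.85
eef_pos: [458.9, 132.4, 150.8]
tcp_rot: [-3.14, 0.0, 1.57]
ft_force: [0.0, -0.2, -0.0]
opening: 0.497
grip_force: 0.0
```

Request:
arm_command --pt "-30 0 -50 0 0.5" --pt "-60 0 -90 0 0.5" --pt "-70 0 -100 0 0.5" --pt "-107 0 -100 0 0.5" --pt "-107 0 -100 0 0.5"

```text
t: 6.35
eef_pos: [459.3, 24.1, 250.3]
tcp_rot: [3.14, 0.001, 1.568]
ft_force: [-0.4, -0.5, 0.2]
opening: 0.502
grip_force: 0.0
```

Run:
```python
from h import *
s=env.state(); print(s['eef_pos'],s['tcp_rot'],s['ft_force'])
c=shot('wrist'); np.save('w4.npy',c['frame']); b=shot('side')['frame'][130:330,100:350]
cv2.imwrite('pics/p4.png',cv2.cvtColor(np.vstack([c['frame'],cv2.resize(b,(512,216))]),cv2.COLOR_RGB2BGR))
```

```text
[459.25263988  24.1365325  250.27388864] [3.13992002e+00 6.11376388e-04 1.56812602e+00] [-0.36390035 -0.46378495  0.23290703]
```

View pics/p4.png

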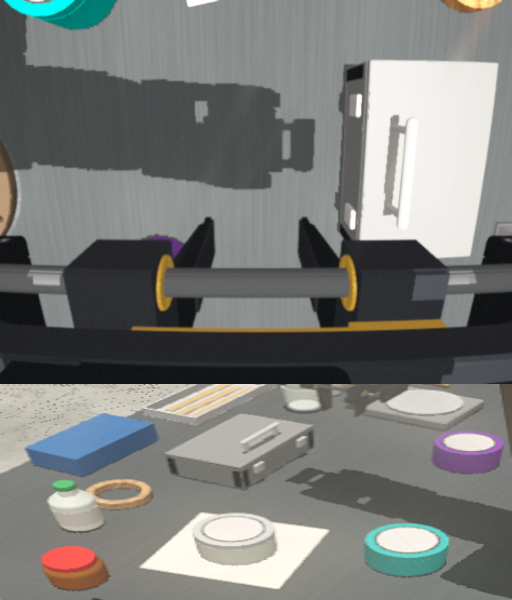

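The tin stands wholly on the sheet (lower part, 234,540). In the wrist view the handle bar runs from (411,121) to (404,226). I'll triangulate it with the top view.

Run:
```python
from h import *
w=shot('wrist'); t=shot('top')
g=t['frame'].min(2)[152:170,215:265]; 
m=(g>225).astype(np.uint8); n,l,s,ce=cv2.connectedComponentsWithStats(m); i=1+s[1:,4].argmax(); print(s[i]+[215,152,0,0,0],ce[i]+[215,152])
g2=w['frame'].min(2); print(g2[173,385:440].tolist())
def tri(p,q):
    o1,d1=ray(w,*p);o2,d2=ray(t,*q)
    k=np.linalg.lstsq(np.c_[d1,-d2],o2-o1,rcond=None)[0]; a,b=o1+k[0]*d1,o2+k[1]*d2
    return ((a+b)/2).round(1),np.linalg.norm(a-b).round(1)
cx,cy=ce[i]+[215,152]
x0=s[i][0]+215; x1=x0+s[i][2]-1
print(tri((411,121),(x0,cy)),tri((404,226),(x1,cy)),tri((407.5,173),((x0+x1)/2,cy)))
for z in(118,125,132): print(z,onz(w,411,121,z),onz(w,404,226,z),onz(t,x0,cy,z),onz(t,x1,cy,z))
```

```text
[225 158  29   3  44] [239.15909091 159.29545455]
[221, 167, 142, 146, 145, 147, 149, 150, 152, 153, 176, 224, 236, 238, 239, 238, 231, 191, 202, 233, 246, 251, 254, 255, 255, 255, 255, 255, 253, 247, 240, 238, 238, 238, 239, 238, 237, 239, 239, 238, 238, 239, 238, 238, 238, 238, 237, 238, 237, 237, 238, 237, 238, 237, 238]
(array([609.5,  80.5, 103.2]), np.float64(5.3)) (array([606.6, -19.9, 121. ]), np.float64(2.1)) (array([609.4,  30.3, 107.3]), np.float64(4.4))
118 [603.5  83.9 118. ] [608.9 -20.4 118. ] [606.1  77.3 118. ] [606.3 -20.6 118. ]
125 [600.1  84.3 125. ] [605.4 -17.6 125. ] [604.9  77.  125. ] [605.1 -20.4 125. ]
132 [596.8  84.7 132. ] [601.9 -14.8 132. ] [603.7  76.7 132. ] [603.9 -20.3 132. ]
```

Request:
arm_command --pt "6 50 0 -1.5 0.7" --pt "6 100 0 -1.5 0.7" --pt "6 146 0 -1.5 0.7" --pt "6 146 40 -1.5 0.7" --pt "6 146 80 -1.5 0.7"

```text
t: 7.05
eef_pos: [606.6, 34.6, 168.1]
tcp_rot: [3.14, 0.0, 1.599]
ft_force: [0.4, 0.8, -0.5]
opening: 0.699
grip_force: 0.0
```

Run:
```python
from h import *
s=env.state(); print(s['eef_pos'],s['tcp_rot'],s['ft_force'])
a=shot('wrist')['frame']; b=shot('side')['frame'][120:260,130:330]
cv2.imwrite('pics/p5.png',cv2.cvtColor(np.vstack([a[180:],cv2.resize(b,(512,358),interpolation=2)]),cv2.COLOR_RGB2BGR))
```

```text
[606.56225747  34.56887314 168.09040883] [3.14045778e+00 5.46241417e-05 1.59890106e+00] [ 0.35000123  0.78788794 -0.46621586]
```

View pics/p5.png

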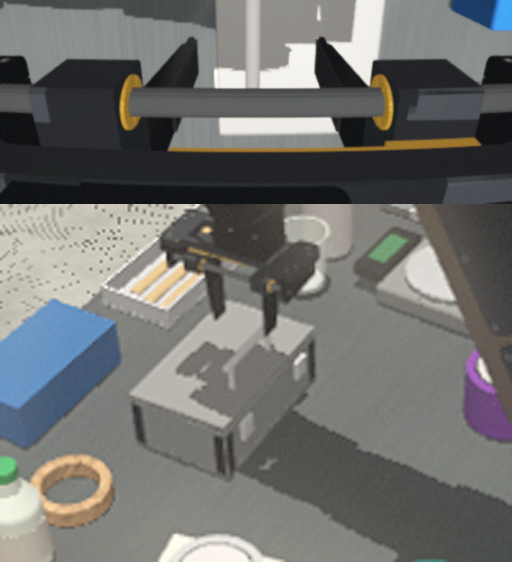

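The bar (253, between fingertips at 190 and 320) is centred and parallel to the pads. I'll go down and close.

Request:
arm_command --pt "-3 -1 30 0 0.7" --pt "-3 -1 50 0 0.7" --pt "-3 -1 60 0 0.7" --pt "-3 -1 65 0 0.7" --pt "-3 -1 67 0 0.7"

```text
t: 7.65
eef_pos: [605.1, 30.6, 103.5]
tcp_rot: [3.14, 0.0, 1.598]
ft_force: [0.6, -1.3, -1.0]
opening: 0.695
grip_force: 0.0
```

Request:
arm_command --pt "0 0 0 0 0" --pt "0 0 0 0 0" --pt "0 0 0 0 0" --pt "0 0 0 0 0" --pt "0 0 0 0 0"

```text
t: 8.15
eef_pos: [604.7, 30.3, 102.8]
tcp_rot: [3.141, 0.0, 1.597]
ft_force: [0.6, -0.8, 0.6]
opening: 0.334
grip_force: 0.0
```

Request:
arm_command --pt "0 0 0 0 0" --pt "0 0 0 0 0" --pt "0 0 0 0 0" --pt "0 0 0 0 0" --pt "0 0 0 0 0"

```text
t: 8.65
eef_pos: [604.4, 30.3, 102.6]
tcp_rot: [-3.141, 0.0, 1.597]
ft_force: [-1.8, 0.4, 0.2]
opening: 0.105
grip_force: 30.0
```

The bar is gripped (opening 10 mm, 30 N). I'll start on the arc (radius 118 mm about the hinge) in small steps.

Request:
arm_command --pt "0 2 -5 0 0" --pt "0 5 -11 0 0" --pt "0 8 -16 0 0" --pt "0 11 -21 0 0" --pt "0 11 -21 0 0"

```text
t: 9.15
eef_pos: [616.0, 30.6, 124.6]
tcp_rot: [3.141, 0.0, 1.597]
ft_force: [-3.7, -1.3, 1.3]
opening: 0.107
grip_force: 30.0
```

Request:
arm_command --pt "0 7 -10 0 0" --pt "0 15 -18 0 0" --pt "0 23 -27 0 0" --pt "0 33 -34 0 0" --pt "0 33 -34 0 0"

```text
t: 9.65
eef_pos: [649.7, 31.3, 159.3]
tcp_rot: [3.139, 0.001, 1.597]
ft_force: [-5.5, -3.2, 7.5]
opening: 0.104
grip_force: 30.0
```

Request:
arm_command --pt "0 10 -8 0 0" --pt "0 20 -13 0 0" --pt "0 31 -17 0 0" --pt "0 42 -20 0 0" --pt "0 42 -20 0 0"

```text
t: 10.15
eef_pos: [691.8, 32.2, 178.0]
tcp_rot: [3.139, 0.001, 1.597]
ft_force: [-0.1, -4.8, 1.2]
opening: 0.106
grip_force: 30.0
```

Run:
```python
from h import *
s=env.state(); print(s['eef_pos'],s['ft_force'],s['opening'])
b=shot('side')['frame'][90:260,130:350]
cv2.imwrite('pics/p6.png',cv2.cvtColor(cv2.resize(b,None,fx=3,fy=3,interpolation=2),cv2.COLOR_RGB2BGR))
```

```text
[691.76122792  32.18638053 178.03069399] [-0.09653907 -4.84323595  1.2068569 ] 0.10571452082069127
```

View pics/p6.png

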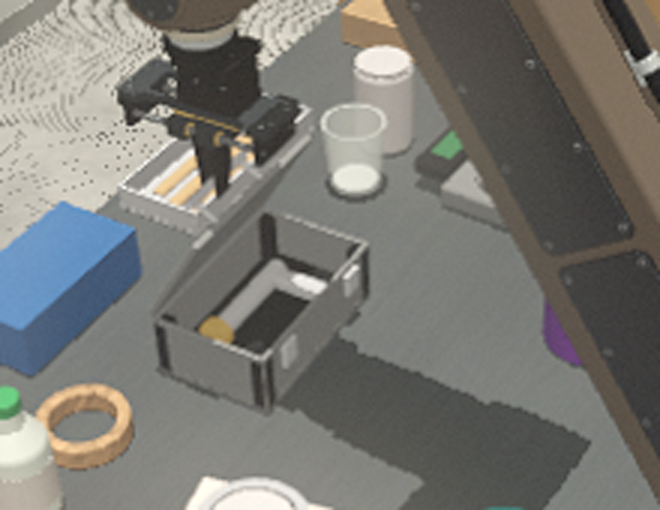

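The lid is about 57° open and still held, and the case interior shows. I'll carry on.

Request:
arm_command --pt "0 12 -2 0 0" --pt "0 23 -3 0 0" --pt "0 35 -2 0 0" --pt "0 47 0 0 0" --pt "0 47 0 0 0"

```text
t: 10.7
eef_pos: [738.6, 33.4, 177.9]
tcp_rot: [3.139, 0.001, 1.597]
ft_force: [1.0, -5.8, 2.5]
opening: 0.111
grip_force: 30.0
```

Request:
arm_command --pt "0 7 1 0 0" --pt "0 14 4 0 0" --pt "0 20 6 0 0" --pt "0 26 9 0 0" --pt "0 26 9 0 0"

```text
t: 11.2
eef_pos: [763.8, 34.0, 168.7]
tcp_rot: [3.14, 0.001, 1.597]
ft_force: [1.7, -4.8, 0.6]
opening: 0.108
grip_force: 30.0
```

Request:
arm_command --pt "0 4 2 0 0" --pt "0 8 5 0 0" --pt "0 11 7 0 0" --pt "0 11 7 0 0" --pt "0 11 7 0 0"

```text
t: 11.7
eef_pos: [774.8, 34.2, 162.3]
tcp_rot: [3.139, 0.001, 1.597]
ft_force: [2.7, -5.4, 2.0]
opening: 0.106
grip_force: 30.0
```

Request:
arm_command --pt "0 2 1 0 0" --pt "0 3 2 0 0" --pt "0 4 3 0 0" --pt "0 4 3 0 0" --pt "0 4 3 0 0"

```text
t: 12.2
eef_pos: [775.4, 34.3, 161.8]
tcp_rot: [-3.137, 0.001, 1.597]
ft_force: [-24.9, -6.6, 23.2]
opening: 0.108
grip_force: 30.0
```

The stop is reached: the force jumped to about 25 N and motion ceased. I'll ease off, open a little and lift out.

Request:
arm_command --pt "0 -2 -2 0 0.25" --pt "0 -3 -3 0 0.25" --pt "0 -3 -3 0 0.25" --pt "0 -3 -3 0 0.25" --pt "0 -3 -3 0 0.25"

```text
t: 12.7
eef_pos: [775.5, 35.1, 161.2]
tcp_rot: [-3.141, -0.0, 1.597]
ft_force: [-0.6, -0.5, 0.1]
opening: 0.249
grip_force: 0.0
```

Request:
arm_command --pt "0 1 -5 0 0.25" --pt "0 1 -15 0 0.25" --pt "0 1 -30 0 0.25" --pt "0 1 -45 0 0.25" --pt "0 1 -70 0 0.25"

```text
t: 13.2
eef_pos: [776.3, 34.9, 232.5]
tcp_rot: [-3.141, 0.0, 1.597]
ft_force: [-0.3, -0.1, -0.1]
opening: 0.252
grip_force: 0.0
```

Request:
arm_command --pt "0 0 -50 0 0.25" --pt "0 -40 -80 0 0.25" --pt "0 -90 -80 0 0.25" --pt "0 -140 -80 0 0.25" --pt "0 -190 -80 0 0.25"

```text
t: 13.7
eef_pos: [584.5, 29.8, 313.2]
tcp_rot: [3.139, 0.0, 1.597]
ft_force: [0.8, -0.6, 0.8]
opening: 0.249
grip_force: 0.0
```

Run:
```python
from h import *
s=env.state(); print(s['eef_pos'],s['ft_force'],s['opening'])
a=shot('top')['frame'][60:280,100:400];b=shot('side')['frame'][90:330,70:400]
cv2.imwrite('pics/p7.png',cv2.cvtColor(np.vstack([cv2.resize(a,(410,300)),cv2.resize(b,(410,300))]),cv2.COLOR_RGB2BGR))
```

```text
[584.50141725  29.83445883 313.15509474] [ 0.78992714 -0.63560206  0.84416078] 0.24850631653598335
```

View pics/p7.png

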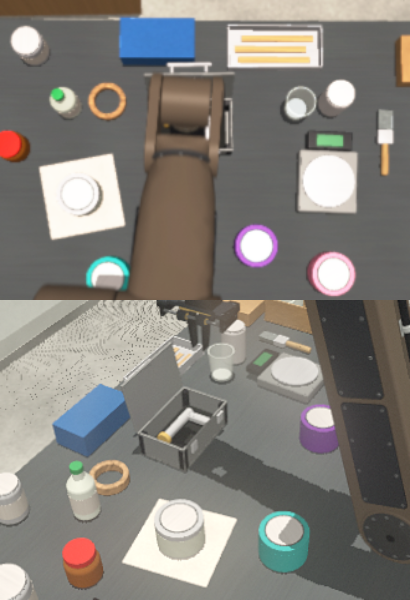

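The top half shows the tin centred on the sheet (80,195). The lower half shows the lid leaning back, the gun exposed and the bystanders where they were.

```bash
python3 -c "
from cell import env
print(env.job_done())"
```

```text
the job is handed in; nothing more can be done
None
```

I slid the paint tin wholly onto the paper sheet, then opened the case's lid back to its stop. The bystanders looked unmoved in the last pictures, and I handed the job in at about 14 s; it returned no verdict.

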